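Third hand: press a plate against the sprung head of an assembly stand

TASK

Be the third hand for a colleague across the bench who will screw the long aluminium plate to the sprung head of the assembly stand: pick the plate up, hold it level in the air with its square end flat and central on the head's front face, and press steadily with about 9 N, which pushes the head half way back along its travel, the white pointer midway between the two black index lines. The job ends holding: finish while the gripper alone still carries the plate and keeps up that push. Never drive the head onto its end stop, and leave the other things on the bench alone.

Things in the scene. Friction and masses are not known exactly. Their poses are not given: they have to be found in the camera images.
- plate: The long plate: aluminium, 130 x 50 x 15 mm thick, about 0.25 kg, flat on the grey bench (top at z = 0). One end is square, the other half-round. Origin: centre of the underside; x runs along the length to the square end (its face at +65 mm, round tip at -65 mm), y across the width, z up. The square end starts pointing away from the robot, within 60 degrees of +x. Grip across the 50 mm width.
- plate_end (a point): Centre of the plate's square end face: 65 mm along the plate's x from its origin and 7.5 mm above its underside.
- stand: Assembly stand, fixed to the bench: dark steel base 135 x 120 x 12 mm (x = 5 to 140 mm), aluminium upright 100 mm wide, top 180 mm up (x = 65 to 95 mm). Origin on the bench straight below the front face of the head at rest; x is the pressing direction, from the front face to the upright, away from the robot; z up. Nothing tall stands in front of the head.
- head_face (a point): Centre of the sprung steel head's front face, 150 mm above the bench; moves with the head; axes as the stand's. The face is 64 wide x 44 mm high, looks to the stand's -x and has two small dark holes side by side; the head is 20 mm thick. A white pointer on its +y side passes over a fixed bar with two black lines, met at 10 and 20 mm of travel.
- head (a joint): Travel of the sprung head along the stand's +x, in m: 0 at rest (out), end stop at 0.030. The spring gives about 0.6 N per mm with no preload, so 9 N at 0.015; it springs back out when let go.
- short_plate: Bystander: a shorter aluminium plate, 80 x 50 x 15 mm, both ends square. Origin: centre of the underside. It and the long plate lie one on each side of the stand, in either order.
- jar: Bystander: pale jar with a wide paper label and a white lid, 70 mm across, 70 mm tall, on the left towards the far edge. Origin: centre of the underside.
- screwdriver: Bystander: screwdriver, 160 mm long, lying crosswise on the bench between the robot and the stand. Origin: on the bench below its middle.
- screw_bin: Bystander: open red bin of screws, 130 x 100 x 60 mm, fixed, on the right towards the far edge. Origin: centre of the underside.
There are look-alikes about, which are no part of the job. Leave any red look-alike of the plate alone.

How it is judged (in metres and radians):
On the way:
1. the plate is lifted clear of the bench in the fingers, not yet on the head (contact force between plate and table below 0.1 N and contact force between plate and the fingers above 2 N and height (world z) of plate above 0.03 m and contact force between plate and head below 0.5 N), for 0.2 s.
At the end, for the whole second after the job is handed in: The plate is carried by the fingers alone, more than 100 mm above the bench, touching the head with 6 to 12 N (head travel about 10 to 20 mm) and at rest; its square end is on the head's front face, centred within 8 mm sideways and in height, level and in line with the stand within 0.12 rad (contact force between plate and table below 0.1 N and contact force between plate and the fingers above 2 N and contact force between plate and head between 6 and 12 N and height (world z) of plate above 0.1 m and angle between plate's own z axis and vertical below 0.12 rad and angle between the x axis of plate and the x axis of stand, either way round below 0.12 rad and x of plate_end in the frame of head_face above -0.008 m and y of plate_end in the frame of head_face between -0.008 and 0.008 m and z of plate_end in the frame of head_face between -0.008 and 0.008 m and linear speed of plate below 0.01 m/s and velocity of joint head between -0.005 and 0.005 m/s); the arm keeps its last pose, push and grip.
It fails at once if the head is driven onto its end stop (travel over 28 mm) (value of joint head above 0.028 m).
It fails at once if the short plate is moved more than 20 mm (distance of short_plate from where it was at the start of the episode above 0.02 m).
It fails at once if the jar is moved more than 20 mm (distance of jar from where it was at the start of the episode above 0.02 m).
It fails at once if the screwdriver is moved more than 20 mm (distance of screwdriver from where it was at the start of the episode above 0.02 m).
It also fails if it takes over 43 s, if anything falls off the work surface, if the arm or the gripper's body presses on something with over 40 N, if the wrist force passes 120 N, or if a joint passes its speed limit or range.

ROBOT

A 6-joint arm with a two-finger parallel gripper is mounted at the origin on the work surface. World frame = base frame: x ahead of the robot, y to its left, z up, the work surface at z = 0. Lengths are in mm, angles in rad, forces in N, time in s.
With the tool pointing down it reaches from about 250 to 725 mm from the base axis. Payload 9.7 kg.
Tool frame: the origin (TCP) lies midway between the tips of the shut fingers; the grasp point (between the pads) lies 19 mm behind it; z points along the fingers, y is the line along which they close (so a half turn about z gives the same grasp; the last joint's range is limited). The gripper opens to 85 mm and grips with 20 to 120 N. Pads are 22 mm wide; open, the fingers measure 114 mm over their backs; the gripper's body (76 mm by 85 mm) begins 54 mm behind the grasp point. The pads swing forward as they close: fully open they stand 13 mm farther back than shut.
Start: joints at [-1.259, 0.087, 0.176, 1.66, 0, 1.571], TCP at [168.722, -523.479, 231.284] pointing down, gripper open.
Joint ranges: [-3.13, 3.13], [-0.85, 1.81], [-1.15, 1.24], [-2.2, 2.28], [-1.44, 1.52], [-3.14, 3.14]. Speed limits (rad/s): [2.22, 2.22, 2.57, 3.14, 3.14, 3.14].

INTERFACE

Orientations are given as a unit quaternion [w, x, y, z].
In Python, from plant import r gives the robot as it stands.
- The arm moves only by the shell command python3 -m jog 'ROWS' [OPENING] [FORCE]. ROWS is JSON, a list of rows, each an object with "delta_pos": the shift along the world's x, y, z in mm, a list of three; "turn": the turn, a rotation vector about the world's x, y, z in degrees, a list of three. In form: [{"delta_pos": [x, y, z], "turn": [rx, ry, rz]}, ...]. A call has 1 to 20 rows; each row is the pose to reach, as a shift and turn from the pose commanded when the call began; what a row does not reach only later rows make up. A row lasts 1/12 s, in which the tool goes at most 41.7 mm and 7.16 degrees, less where a joint would pass 70% of its speed; a pose out of reach is approached as far as the arm can. A call with a gripper value outside its range is refused whole. OPENING is the finger opening in mm, from 0 to 85.4, set as the call begins (- or left out, the last holds). The fingers move at their own pace and stop on an object; FORCE is the grip in N (left out, the last holds). Time passes only in rows, so rows that repeat a pose let the fingers close. It gives the time, the measured TCP pose, the force, the opening and the grip force at its end, in the units of the state.
- r.sense(): the state, without advancing time (a new reading comes with each control period).
- r.get_image(name): name is "side" or "top" or "wrist"; returns (picture, depth): 480x640x3 uint8, red, green, blue; 480x640 float32, mm along the optical axis (not along the pixel's ray), 0 where there is no reading.
- r.camera_model(name): a dict with "fx", "fy", "cx", "cy" (pixels), "position" and "orientation" of the camera in the world. Camera axes: x right, y down, z forward; pixel columns grow to the right and rows downward; lengths in mm; the calibration is good to about 2 mm. A picture is of the moment at which its call begins: read the wrist's pose just before it. camera_model takes no time and is no camera call; for the wrist camera it gives the pose at the moment of the call.
- r.sign_off(): hands the job in; it is judged then, once.
The state is a dict: "clock": time; "joint_positions": joint angles; "qd": joint speeds; "effort": joint torques, N m; "eef_pos": TCP position; "ee_rot": TCP orientation; "wrist_force": force on the tool from outside, world axes, zero at the start; "wrist_torque": the same for the moment, N m; "width": finger opening in mm; "gripper_force": force on a finger pad.
Only numpy, scipy, OpenCV 4.12 (cv2) and the standard library are available. Lean on these libraries where they do the work, as an engineer would, in place of code of your own. Each camera call takes 0.05 s, during which the arm holds its last target. There are 200 camera calls.

## Working session

There is one attempt and no reset: what is moved stays moved. The work goes in short steps, Python scripts to look and compute and a shell command to move; the robot and the scene stay as the last step left them, time stands still between calls to the robot, and variables do not carry over. Pictures are saved under pics/ and viewed, at most 10 in all, crops included, and the job is handed in when it is done.

```bash
mkdir -p pics; ls; python3 - <<'E'
from plant import r
import cv2,numpy as np
for n in("top","side"):
    im,d=r.get_image(n); np.savez(f"pics/{n}0.npz",im=im,d=d); cv2.imwrite(f"pics/{n}0.png",im[:,:,::-1]); print(n,r.camera_model(n))
print(r.sense())
E
```

```text
pics
top {'fx': 502.77265418117116, 'fy': 502.77265418117116, 'cx': 312.03390435333586, 'cy': 241.2919343564558, 'position': array([ 255.75532   ,   58.18513665, 1209.86246277]), 'orientation': array([-0.09008301,  0.74346596, -0.65777056,  0.08050656])}
side {'fx': 545.7824235356818, 'fy': 545.7824235356818, 'cx': 329.20605956710415, 'cy': 235.50273361029357, 'position': array([237.93915214, 994.06203228, 781.57286416]), 'orientation': array([ 0.05811487, -0.13083571,  0.87622141, -0.46015293])}
{'clock': 0.1, 'joint_positions': array([-1.25897555e+00,  8.73939447e-02,  1.75199910e-01,  1.65980679e+00,
       -1.44390224e-06,  1.57078420e+00]), 'qd': array([-0.00056004, -0.00275235,  0.00240281,  0.00093524,  0.00056436,
       -0.00051877]), 'effort': array([ 2.10257817e-04, -5.21561301e+01,  4.65650868e+01,  1.60391175e-02,
       -1.96136364e-05, -5.81445761e-06]), 'eef_pos': array([ 168.66962064, -523.27355022,  230.65318053]), 'ee_rot': array([-5.94833221e-04,  9.87869455e-01,  1.55285471e-01, -9.42266258e-05]), 'wrist_force': array([ 0.09034898,  0.24454293, -0.74322786]), 'wrist_torque': array([ 0.01740863,  0.03132116, -0.01995165]), 'gripper_force': 0.0, 'width': 85.34016912468758}
```

View pics/top0.png

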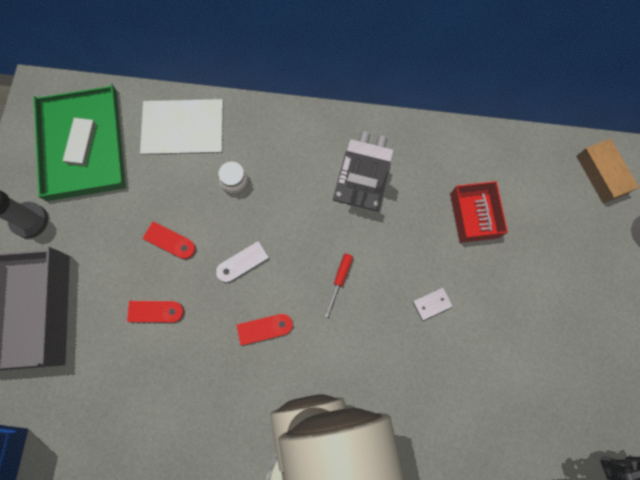

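View pics/side0.png

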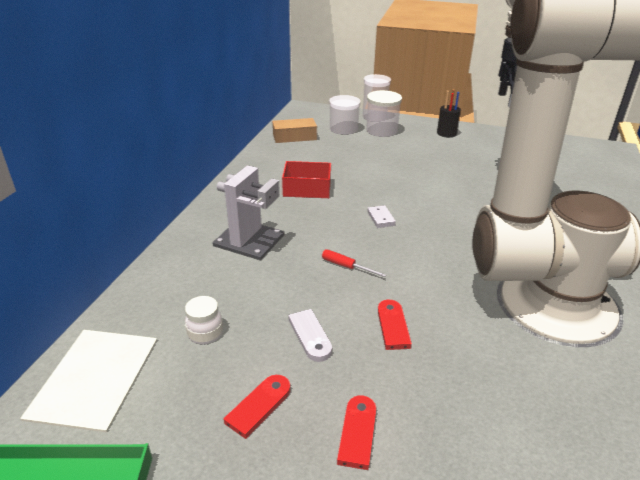

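The top view shows the long plate at about (243,262), with its round end and hole at (224,271) and its square end at (266,250). The stand is at (363,175), the short plate at (433,304), the screwdriver at (340,285) and the jar at (232,178). In the side view the plate is at (311,334) and the head at about (268,192). Next I'll measure the plate and stand.

```bash
cat > h.py <<'E'
import numpy as np,cv2
from scipy.spatial.transform import Rotation as R
def rot(q): return R.from_quat([q[1],q[2],q[3],q[0]])
def plane(c,uv,z):
    uv=np.atleast_2d(uv).astype(float)
    d=np.c_[(uv[:,0]-c["cx"])/c["fx"],(uv[:,1]-c["cy"])/c["fy"],np.ones(len(uv))]
    d=rot(c["orientation"]).apply(d); p=np.array(c["position"])
    return p+d*((z-p[2])/d[:,2])[:,None]
def cloud(c,d):
    v,u=np.mgrid[:d.shape[0],:d.shape[1]]
    P=np.stack([(u-c["cx"])/c["fx"]*d,(v-c["cy"])/c["fy"]*d,d],-1)
    return (rot(c["orientation"]).apply(P.reshape(-1,3))+np.array(c["position"])).reshape(*d.shape,3)
def rect(P):
    (c,s,a)=cv2.minAreaRect(P[:,:2].astype(np.float32)); 
    return np.round(c,1),np.round(s,1),round(a,2)
E
python3 - <<'E'
from plant import r
from h import *
for n in("top","side"):
    c=r.camera_model(n); f=np.load(f"pics/{n}0.npz"); im,d=f["im"],f["d"]; P=cloud(c,d)
    Z=P[...,2]; print(n,"bench z",np.median(Z[300:340,300:330]))
    x0,y0,x1,y1=(210,235,275,290) if n=="top" else (280,300,340,365)
    m=np.zeros(Z.shape,np.uint8); m[y0:y1,x0:x1]=(im[y0:y1,x0:x1].min(-1)>150)
    m=cv2.morphologyEx(m,cv2.MORPH_CLOSE,np.ones((9,9)))
    cn=max(cv2.findContours(m,0,1)[0],key=cv2.contourArea)[:,0]
    q=plane(c,cn,15); print("plate",rect(q), "medz",np.median(Z[m>0]))
    x0,y0,x1,y1=(325,125,400,215) if n=="top" else (205,160,290,260)
    S=P[y0:y1,x0:x1].reshape(-1,3)
    for lo,hi in((6,20),(160,176),(176,190)):
        k=S[(S[:,2]>lo)&(S[:,2]<hi)]
        print(lo,hi,len(k),rect(k) if len(k)>3 else "", np.median(k[:,2]) if len(k) else "")
    s=im[y0:y1,x0:x1]; cv2.imwrite(f"pics/{n}c.png",cv2.resize(s,None,fx=6,fy=6,interpolation=2)[:,:,::-1])
E
python3 -c "
import cv2,numpy as np
a=cv2.imread('pics/topc.png');b=cv2.imread('pics/sidec.png');h=max(a.shape[0],b.shape[0])
p=lambda i:cv2.resize(cv2.copyMakeBorder(i,0,h-i.shape[0],0,0,0),None,fx=.8,fy=.8)
c=np.hstack([p(a),p(b)]);print(c.shape);cv2.imwrite('pics/st.png',c)"
```

```text
top bench z 0.5456707559994811
plate (array([475.5, 259.6]), array([ 50.4, 131.4]), 39.16) medz 14.983800200441806
6 20 969 (array([755.3,  -6.9]), array([237.5, 181.3]), 4.77) 11.795222866269114
160 176 522 (array([714.6, -12.3]), array([ 99.4, 131. ]), 83.37) 170.22917834305076
176 190 569 (array([700. , -10.7]), array([99.1, 93.1]), 82.56) 179.77345380677207
side bench z 12.263943831778022
plate (array([482.2, 254.9]), array([124.1, 176.6]), 17.63) medz 0.889038848437508
6 20 1171 (array([ 752.7, -116.4]), array([214.4, 387.6]), 25.35) 12.034276816286592
160 176 445 (array([717.8,  -8.9]), array([101.7, 132.8]), 84.18) 169.69679412421033
176 190 311 (array([731.8, -10.8]), array([102.8,  33. ]), 83.15) 179.68580421333115
(480, 768, 3)
```

View pics/st.png

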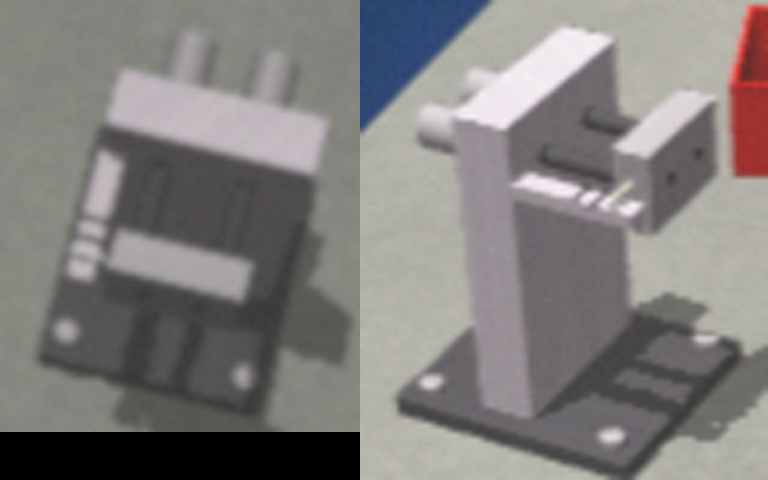

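Fit results:
- **Plate:** centre about (475.5, 259.6), yaw -50.8° with the square end towards the stand.
- **Stand:** x axis at -6.9°, origin about (652, -1).

I'll move above the plate with the tool y across its width, which is a +111.3° turn.

```bash
python3 -m jog '[{"delta_pos":[15,39,0],"turn":[0,0,6]},{"delta_pos":[31,78,0],"turn":[0,0,12]},{"delta_pos":[46,117,0],"turn":[0,0,18]},{"delta_pos":[61,156,0],"turn":[0,0,24]},{"delta_pos":[77,195,0],"turn":[0,0,30]},{"delta_pos":[92,234,0],"turn":[0,0,36]},{"delta_pos":[107,273,0],"turn":[0,0,42]},{"delta_pos":[123,312,0],"turn":[0,0,48]},{"delta_pos":[138,351,0],"turn":[0,0,54]},{"delta_pos":[153,390,0],"turn":[0,0,60]},{"delta_pos":[169,429,0],"turn":[0,0,66]},{"delta_pos":[184,468,0],"turn":[0,0,72]},{"delta_pos":[199,507,0],"turn":[0,0,78]},{"delta_pos":[215,546,0],"turn":[0,0,84]},{"delta_pos":[230,585,0],"turn":[0,0,90]},{"delta_pos":[245,624,0],"turn":[0,0,96]},{"delta_pos":[261,663,0],"turn":[0,0,102]},{"delta_pos":[276,702,0],"turn":[0,0,108]},{"delta_pos":[291,741,0],"turn":[0,0,111.3]},{"delta_pos":[307,783,0],"turn":[0,0,111.3]}]' 70
python3 -m jog '[{"delta_pos":[0,0,-40],"turn":[0,0,0]},{"delta_pos":[0,0,-80],"turn":[0,0,0]},{"delta_pos":[0,0,-110],"turn":[0,0,0]},{"delta_pos":[0,0,-110],"turn":[0,0,0]},{"delta_pos":[0,0,-110],"turn":[0,0,0]},{"delta_pos":[0,0,-110],"turn":[0,0,0]}]'
python3 - <<'E'
from plant import r
from h import *
s=r.sense(); c=r.camera_model("wrist"); im,d=r.get_image("wrist")
print(s["joint_positions"].round(3),s["eef_pos"],s["wrist_force"],rot(s["ee_rot"]).as_matrix().round(4))
P=cloud(c,d); cv2.imwrite("pics/w1.png",im[:,:,::-1]); np.savez("pics/w1.npz",im=im,d=d,P=P)
E
```

```text
clock: 1.77
eef_pos: [473.1, 254.6, 230.9]
ee_rot: [-0.0, 0.427, 0.904, -0.0]
wrist_force: [0.7, -0.6, 0.0]
width: 69.9
gripper_force: 0.0
clock: 2.27
eef_pos: [473.6, 252.5, 123.4]
ee_rot: [0.001, 0.429, 0.903, 0.001]
wrist_force: [-0.4, 0.8, 1.1]
width: 69.9
gripper_force: 0.0
[ 0.49   0.039 -0.082  1.447 -0.     1.377] [473.56336561 252.48009434 123.43551401] [-0.4177962   0.8416091   1.06339553] [[-6.314e-01  7.755e-01  1.800e-03]
 [ 7.755e-01  6.314e-01  1.000e-03]
 [-4.000e-04  2.000e-03 -1.000e+00]]
```

View pics/w1.png

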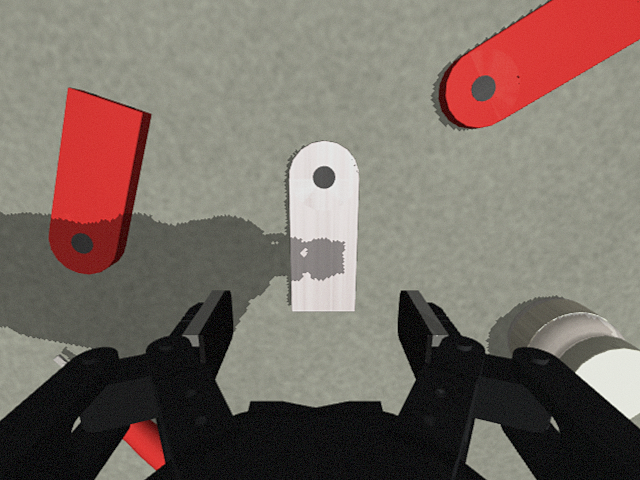

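The wrist view shows the plate between the open fingers. Its round end with the hole is at (323,177) and its square end at row 311. I'll refine the plate pose from this picture.

```bash
python3 - <<'E'
from plant import r
from h import *
f=np.load("pics/w1.npz"); im,P=f["im"],f["P"]; c=r.camera_model("wrist"); s=r.sense()
m=np.zeros(im.shape[:2],np.uint8); z=P[130:330,270:380,2]; print(np.median(z[60:70,40:60]))
m[130:330,270:380]=(z>9)&(z<22)
m=cv2.morphologyEx(m,cv2.MORPH_OPEN,np.ones((5,5)))
cn=max(cv2.findContours(m,0,1)[0],key=cv2.contourArea)[:,0]; print(rect(plane(c,cn,15)))
k=P[m>0]; print(rect(k))
print(s["eef_pos"])
E
```

```text
16.234060897160205
(array([478.2, 260. ]), array([ 50.2, 129.1]), 39.2)
(array([477.5, 260. ]), array([ 50.2, 128.6]), 39.26)
[473.94475812 252.63348018 124.02781997]
```

```bash
python3 -m jog '[{"delta_pos":[3,7,-30],"turn":[0,0,0]},{"delta_pos":[3,7,-60],"turn":[0,0,0]},{"delta_pos":[3,7,-85],"turn":[0,0,0]},{"delta_pos":[3,7,-100],"turn":[0,0,0]},{"delta_pos":[3,7,-110],"turn":[0,0,0]},{"delta_pos":[3,7,-116],"turn":[0,0,0]},{"delta_pos":[3,7,-120],"turn":[0,0,0]},{"delta_pos":[3,7,-120],"turn":[0,0,0]},{"delta_pos":[3,7,-120],"turn":[0,0,0]}]' 64
python3 -m jog '[{"delta_pos":[0,0,-1],"turn":[0,0,0]},{"delta_pos":[0,0,-1],"turn":[0,0,0]},{"delta_pos":[0,0,-1],"turn":[0,0,0]},{"delta_pos":[0,0,-1],"turn":[0,0,0]},{"delta_pos":[0,0,-1],"turn":[0,0,0]},{"delta_pos":[0,0,-1],"turn":[0,0,0]},{"delta_pos":[0,0,-1],"turn":[0,0,0]},{"delta_pos":[0,0,-1],"turn":[0,0,0]},{"delta_pos":[0,0,-1],"turn":[0,0,0]},{"delta_pos":[0,0,-1],"turn":[0,0,0]}]' 40 90
```

```text
clock: 3.07
eef_pos: [476.7, 259.6, 2.5]
ee_rot: [0.001, 0.429, 0.903, 0.001]
wrist_force: [-0.7, 0.1, 0.1]
width: 64.3
gripper_force: 0.0
clock: 3.9
eef_pos: [476.7, 259.7, 1.9]
ee_rot: [0.001, 0.429, 0.903, 0.001]
wrist_force: [-0.2, -0.3, 7.3]
width: 47.0
gripper_force: 93.7
```

```bash
python3 -m jog '[{"delta_pos":[0,0,3],"turn":[0,0,0]},{"delta_pos":[0,0,10],"turn":[0,0,0]},{"delta_pos":[0,0,22],"turn":[0,0,0]},{"delta_pos":[0,0,40],"turn":[0,0,0]},{"delta_pos":[0,0,60],"turn":[0,0,0]},{"delta_pos":[0,0,80],"turn":[0,0,0]},{"delta_pos":[0,0,100],"turn":[0,0,0]},{"delta_pos":[0,0,120],"turn":[0,0,0]},{"delta_pos":[0,0,132],"turn":[0,0,0]},{"delta_pos":[0,0,138],"turn":[0,0,0]},{"delta_pos":[0,0,140],"turn":[0,0,0]},{"delta_pos":[0,0,140],"turn":[0,0,0]},{"delta_pos":[0,0,140],"turn":[0,0,0]},{"delta_pos":[0,0,140],"turn":[0,0,0]}]'
python3 - <<'E'
from plant import r
from h import *
s=r.sense(); c=r.camera_model("wrist"); im,d=r.get_image("wrist")
P=cloud(c,d); cv2.imwrite("pics/w2.png",im[:,:,::-1]); np.savez("pics/w2.npz",im=im,d=d,P=P)
print(s["eef_pos"],s["wrist_force"],s["wrist_torque"])
ims,ds=r.get_image("side"); np.savez("pics/s2.npz",im=ims,d=ds)
E
python3 -c "
import cv2,numpy as np
a=cv2.imread('pics/w2.png');b=np.load('pics/s2.npz')['im'][150:390,180:500,::-1]
cv2.imwrite('pics/g.png',np.hstack([cv2.resize(a,(400,300)),cv2.resize(b,(400,300))]))"
```

```text
clock: 5.07
eef_pos: [475.5, 259.0, 139.0]
ee_rot: [-0.001, 0.429, 0.903, -0.001]
wrist_force: [0.1, -0.4, -3.2]
width: 47.3
gripper_force: 93.2
[475.51372636 259.04258465 139.04200148] [ 0.0658497  -0.38852534 -3.18400079] [-0.02495798 -0.00951568  0.01243442]
```

View pics/g.png

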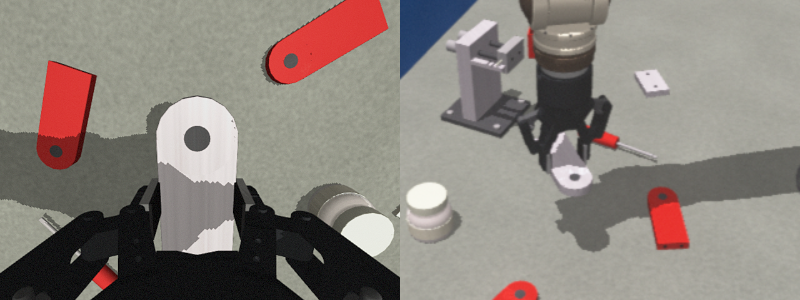

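The plate is held level between the fingers, and nothing else was disturbed. Next I'll measure the plate in the hand and refine the stand pose.

```bash
python3 - <<'E'
from plant import r
from h import *
s=r.sense(); e=s["eef_pos"]
f=np.load("pics/w2.npz"); P=f["P"]
# plate: depth points near hole region, above the bench
k=P[150:380,240:390].reshape(-1,3); k=k[(k[:,2]>135)&(k[:,2]<170)]
c0=k.mean(0); n=np.linalg.svd((k-c0)[::5],full_matrices=False)[2][2]; n*=np.sign(n[2])
a=np.radians(-50.84); ax=np.array([np.cos(a),np.sin(a)]); w=np.array([-ax[1],ax[0]])
print("n",len(k),"z",np.percentile(k[:,2],[5,50,95]),"normal",n)
u=(k[:,:2]-e[:2])@ax; v=(k[:,:2]-e[:2])@w
print("tip u",u.min(), "u max",u.max())
m=[];
for lo in range(-40,-10,5):
    q=(u>=lo)&(u<lo+5)
    if q.sum()>50: m.append((lo+2.5,v[q].min(),v[q].max()))
m=np.array(m); print(m.round(1)); print("yaw offs deg",np.degrees(np.polyfit(m[:,0],m[:,1:].mean(1),1)[0]))
for n_ in("top","side"):
    c=r.camera_model(n_); d=np.load(f"pics/{n_}0.npz")["d"]; Q=cloud(c,d)
    x0,y0,x1,y1=(325,125,400,215) if n_=="top" else (205,160,290,260)
    S=Q[y0:y1,x0:x1].reshape(-1,3)
    b=np.radians(-6.9); X=np.array([np.cos(b),np.sin(b)]);Y=np.array([-X[1],X[0]])
    sx=(S[:,:2]-[652.4,-1.3])@X; sy=(S[:,:2]-[652.4,-1.3])@Y; z=S[:,2]
    for nm,q in(("upr",(abs(z-180)<2)&(sx>55)&(sx<110)&(abs(sy)<60)),("head",(abs(z-172)<3)&(sx>-10)&(sx<30)&(abs(sy)<36)),("face",(abs(z-150)<17)&(abs(sx)<8)&(abs(sy)<28)),("base",(abs(z-12)<3)&(sx>-5)&(sx<150)&(abs(sy)<75))):
        if q.sum()<5: continue
        print(n_,nm,q.sum(),rect(S[q]),"sx",np.percentile(sx[q],[1,50,99]).round(1),"sy",np.percentile(sy[q],[1,50,99]).round(1),"z",np.median(z[q]).round(1))
E
```

```text
n 27743 z [152.35537923 153.39379161 154.8453526 ] normal [-0.00283186  0.01133585  0.99993174]
tip u -64.79496144248084 u max 30.81298426757149
[[-37.5 -23.9  26.2]
 [-32.5 -23.8  26.2]
 [-27.5 -23.9  25.9]
 [-22.5 -23.9  26.2]
 [-17.5 -23.9  26.1]
 [-12.5 -29.1  31.3]]
yaw offs deg -0.10026179328362192
top upr 390 (array([730. , -14.5]), array([99. , 31.6]), 82.11) sx [63.4 78.5 93.8] sy [-52.   -4.1  44.7] z 179.9
top head 224 (array([661. ,  -4.7]), array([63.9, 21.7]), 81.93) sx [-1.5  9.6 19.5] sy [-33.7  -2.6  28.8] z 171.9
top face 140 (array([652.4,  -1.2]), array([55.5,  4.4]), 80.54) sx [-1.8 -0.3  2.2] sy [-27.4   0.2  27.5] z 150.7
top base 718 (array([719.2, -17.9]), array([129.1, 131.5]), 81.92) sx [  4.2  31.1 124.4] sy [-63.4  -5.7  56.1] z 11.8
side upr 259 (array([731.8, -10.7]), array([102.9,  32.5]), 82.14) sx [65.6 80.  95.6] sy [-48.8   3.7  50.8] z 179.8
side head 138 (array([663.1,  -0.7]), array([65.6, 22.4]), 81.73) sx [ 0.3  9.9 21.1] sy [-30.1   4.2  34.6] z 171.7
side face 163 (array([654. ,  -1.4]), array([55.6,  5.2]), 81.73) sx [-0.9  1.4  3.7] sy [-27.1   0.2  27. ] z 151.3
side base 907 (array([725.2,  -9.4]), array([124.5, 136.3]), 81.84) sx [  5.9  46.4 139.3] sy [-57.8  16.3  61.4] z 12.0
```

The stand's x axis is at about -8.0°, with the face centre at about (652, -1.3). The plate is centred in the grip, and its centre is about 6 mm above the TCP. I'll turn it +42.9° and stage it about 30 mm short of the face.

```bash
python3 -m jog '[{"delta_pos":[4,-12,1],"turn":[0,0,2]},{"delta_pos":[12,-35,2],"turn":[0,0,6]},{"delta_pos":[20,-60,3],"turn":[0,0,11]},{"delta_pos":[29,-86,4],"turn":[0,0,16]},{"delta_pos":[38,-113,5],"turn":[0,0,21]},{"delta_pos":[47,-140,5],"turn":[0,0,26]},{"delta_pos":[56,-167,5],"turn":[0,0,31]},{"delta_pos":[65,-194,5],"turn":[0,0,36]},{"delta_pos":[73,-218,5],"turn":[0,0,40]},{"delta_pos":[79,-236,5],"turn":[0,0,42.9]},{"delta_pos":[82,-245,5],"turn":[0,0,42.9]},{"delta_pos":[82,-247,5],"turn":[0,0,42.9]},{"delta_pos":[82,-247,5],"turn":[0,0,42.9]},{"delta_pos":[82,-247,5],"turn":[0,0,42.9]},{"delta_pos":[82,-247,5],"turn":[0,0,42.9]},{"delta_pos":[82,-247,5],"turn":[0,0,42.9]}]'
cat > look.py <<'E'
import sys
from plant import r
from h import *
t=sys.argv[1]; s=r.sense(); print(s["clock"],s["eef_pos"].round(1),rot(s["ee_rot"]).as_matrix()[:,1].round(4),s["wrist_force"].round(2),s["gripper_force"])
out=[]
for n,(x0,y0,x1,y1) in(("top",(270,110,430,230)),("side",(200,130,360,250))):
    c=r.camera_model(n); im,d=r.get_image(n); np.savez(f"pics/{n}{t}.npz",im=im,d=d)
    out.append(cv2.resize(im[y0:y1,x0:x1],(400,300),interpolation=2)[:,:,::-1])
    Q=cloud(c,d)[y0:y1,x0:x1].reshape(-1,3)
    b=np.radians(-8.0); X=np.array([np.cos(b),np.sin(b)]);Y=np.array([-X[1],X[0]])
    o=np.array([652.1,-1.3]); sx=(Q[:,:2]-o)@X; sy=(Q[:,:2]-o)@Y; z=Q[:,2]
    for nm,q in(("upr",(abs(z-180)<2.5)&(sx>55)&(sx<110)&(abs(sy)<60)),("head",(abs(z-172)<3)&(sx>-10)&(sx<50)&(abs(sy)<36)),("plate",(abs(z-157)<6)&(sx>-60)&(sx<-8)&(abs(sy)<32))):
        if q.sum()<5: print(n,nm,"none"); continue
        print(n,nm,q.sum(),rect(Q[q]),"sx",np.percentile(sx[q],[2,50,98]).round(1),"sy",np.percentile(sy[q],[2,50,98]).round(1),"z",np.percentile(z[q],[10,50,90]).round(1))
cv2.imwrite(f"pics/look{t}.png",np.hstack(out))
E
python3 look.py A
```

```text
clock: 6.5
eef_pos: [557.8, 13.3, 145.4]
ee_rot: [0.0, 0.069, 0.998, 0.0]
wrist_force: [-0.2, -1.0, -3.2]
width: 47.3
gripper_force: 93.1
6.5 [557.8  13.3 145.4] [1.373e-01 9.905e-01 1.000e-04] [-0.17 -1.04 -3.18] 93.12649011611938
top upr none
top head none
top plate none
side upr 279 (array([732.4,  -9.5]), array([102.8,  33.6]), 82.51) sx [65.2 79.4 94.7] sy [-44.5   3.7  50.9] z [178.2 179.8 181.4]
side head 142 (array([663.9,  -1.6]), array([67.1, 23.3]), 83.17) sx [ 0.8  9.7 21. ] sy [-29.6   4.4  33.3] z [170.2 171.7 173.2]
side plate 153 (array([608.5,   9.1]), array([54.6, 30.2]), 83.2) sx [-59.  -42.  -29.9] sy [-18.5  14.1  29.5] z [153.1 157.9 159.8]
```

View pics/lookA.png

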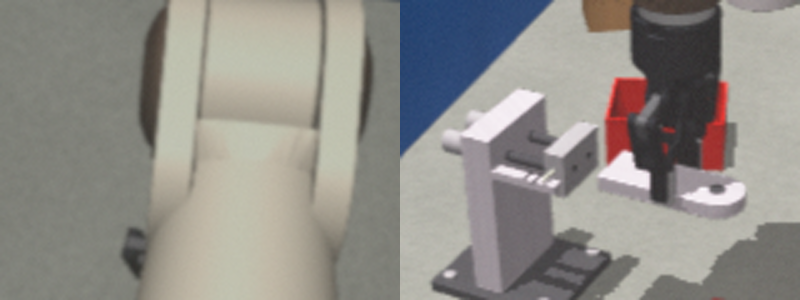

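The side view shows the plate level in the fingers, its square end (600,175) about 30 mm short of the head face (565,165). The arm hides the stand from the top camera. I'll trim sideways and in height, approach, and touch slowly.

```bash
python3 -m jog '[{"delta_pos":[4,-3,-1],"turn":[0,0,0]},{"delta_pos":[10,-4,-1],"turn":[0,0,0]},{"delta_pos":[16,-4.5,-1],"turn":[0,0,0]},{"delta_pos":[21,-5,-1],"turn":[0,0,0]},{"delta_pos":[24,-5.5,-1],"turn":[0,0,0]},{"delta_pos":[24.5,-5.5,-1],"turn":[0,0,0]},{"delta_pos":[24.5,-5.5,-1],"turn":[0,0,0]},{"delta_pos":[24.5,-5.5,-1],"turn":[0,0,0]},{"delta_pos":[24.5,-5.5,-1],"turn":[0,0,0]}]'
python3 look.py B
python3 -m jog '[{"delta_pos":[2,-0.3,0],"turn":[0,0,0]},{"delta_pos":[4,-0.6,0],"turn":[0,0,0]},{"delta_pos":[6,-0.8,0],"turn":[0,0,0]},{"delta_pos":[8,-1.1,0],"turn":[0,0,0]},{"delta_pos":[10,-1.4,0],"turn":[0,0,0]},{"delta_pos":[12,-1.7,0],"turn":[0,0,0]},{"delta_pos":[12,-1.7,0],"turn":[0,0,0]},{"delta_pos":[12,-1.7,0],"turn":[0,0,0]},{"delta_pos":[12,-1.7,0],"turn":[0,0,0]},{"delta_pos":[12,-1.7,0],"turn":[0,0,0]},{"delta_pos":[12,-1.7,0],"turn":[0,0,0]}]'
```

```text
clock: 7.35
eef_pos: [582.3, 6.8, 144.3]
ee_rot: [-0.0, 0.069, 0.998, -0.0]
wrist_force: [-0.7, -0.3, -2.5]
width: 47.4
gripper_force: 93.1
7.35 [582.3   6.8 144.3] [ 0.138   0.9904 -0.    ] [-0.68 -0.28 -2.51] 93.14109563827515
top upr none
top head none
top plate none
side upr 280 (array([732.3, -10.9]), array([101.4,  32.1]), 82.15) sx [65.8 79.7 94.7] sy [-45.2   4.9  49.6] z [178.4 179.7 181.2]
side head 138 (array([661.9,  -0.9]), array([66. , 21.6]), 83.92) sx [ 0.1 10.6 19.9] sy [-29.3   4.4  33.4] z [170.  171.7 173.5]
side plate 180 (array([618.5,   4.7]), array([57.6, 51.3]), 81.57) sx [-58.1 -26.8  -8.9] sy [-19.7  14.   27.5] z [154.  156.7 158.6]
clock: 8.37
eef_pos: [594.3, 5.1, 144.3]
ee_rot: [-0.0, 0.069, 0.998, 0.0]
wrist_force: [-3.1, 1.4, -2.0]
width: 47.6
gripper_force: 93.3
```

```bash
python3 -m jog '[{"delta_pos":[1.5,-0.2,0],"turn":[0,0,0]},{"delta_pos":[3,-0.4,0],"turn":[0,0,0]},{"delta_pos":[4.5,-0.6,0],"turn":[0,0,0]},{"delta_pos":[6,-0.8,0],"turn":[0,0,0]},{"delta_pos":[7.5,-1,0],"turn":[0,0,0]},{"delta_pos":[8,-1.1,0],"turn":[0,0,0]},{"delta_pos":[8,-1.1,0],"turn":[0,0,0]},{"delta_pos":[8,-1.1,0],"turn":[0,0,0]},{"delta_pos":[8,-1.1,0],"turn":[0,0,0]},{"delta_pos":[8,-1.1,0],"turn":[0,0,0]},{"delta_pos":[8,-1.1,0],"turn":[0,0,0]},{"delta_pos":[8,-1.1,0],"turn":[0,0,0]}]'
python3 look.py C
python3 - <<'E'
from plant import r
import numpy as np,cv2
F=[]
for i in range(10): F.append(r.sense()["wrist_force"]); im,d=r.get_image("side")
print(np.mean(F,0),np.std(F,0))
cv2.imwrite("pics/sc.png",cv2.resize(im[170:230,225:305],(800,600),interpolation=2)[:,:,::-1])
E
```

```text
clock: 9.37
eef_pos: [601.8, 4.1, 144.1]
ee_rot: [-0.001, 0.069, 0.998, 0.0]
wrist_force: [-7.8, 2.0, -0.4]
width: 47.3
gripper_force: 93.4
9.3667 [601.8   4.1 144.1] [0.138  0.9904 0.    ] [-7.81  1.96 -0.39] 93.38484406471252
top upr none
top head none
top plate none
side upr 276 (array([732.4, -10.4]), array([102.4,  31.5]), 81.57) sx [65.6 79.5 95.2] sy [-46.6   5.   50.6] z [178.3 179.8 181.4]
side head 141 (array([676.4,  -3.9]), array([68.9, 22.9]), 83.53) sx [13.1 23.8 35.1] sy [-29.6   6.   33.7] z [169.9 171.6 173.4]
side plate 155 (array([618.4,   5.8]), array([58.5, 51.2]), 81.84) sx [-59.7 -41.   -9.5] sy [-26.3   7.3  30.9] z [154.6 157.2 160.2]
[-7.58828667  1.97772185 -0.83405795] [0.47385797 0.67498336 0.55808132]
```

View pics/sc.png

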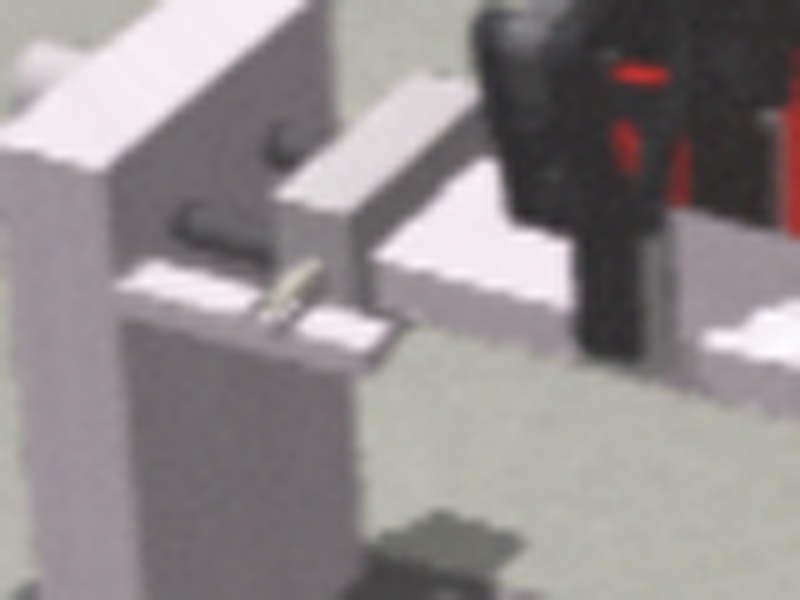

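The close-up shows the plate end flat on the head, with the pointer (290,290) between the two lines. Head travel is about 13.5 mm at about 7.5 N. I'll add 1 mm and check level and centring.

```bash
python3 -m jog '[{"delta_pos":[1,-0.1,0],"turn":[0,0,0]},{"delta_pos":[1,-0.1,0],"turn":[0,0,0]},{"delta_pos":[1,-0.1,0],"turn":[0,0,0]},{"delta_pos":[1,-0.1,0],"turn":[0,0,0]},{"delta_pos":[1,-0.1,0],"turn":[0,0,0]},{"delta_pos":[1,-0.1,0],"turn":[0,0,0]},{"delta_pos":[1,-0.1,0],"turn":[0,0,0]},{"delta_pos":[1,-0.1,0],"turn":[0,0,0]},{"delta_pos":[1,-0.1,0],"turn":[0,0,0]},{"delta_pos":[1,-0.1,0],"turn":[0,0,0]}]'
python3 look.py D
python3 - <<'E'
from plant import r
from h import *
F=[]
for i in range(6):
    F.append(r.sense()["wrist_force"]); c=r.camera_model("wrist"); im,d=r.get_image("wrist")
print(np.mean(F,0))
P=cloud(c,d); k=P[150:380,240:390].reshape(-1,3); k=k[(k[:,2]>140)&(k[:,2]<175)]
n=np.linalg.svd((k-k.mean(0))[::5],full_matrices=False)[2][2]; print("normal",n,"z",np.median(k[:,2]))
e=r.sense()["eef_pos"]; b=np.radians(-8); print("tip u",((k[:,:2]-e[:2])@[np.cos(b),np.sin(b)]).min(),e)
E
```

```text
clock: 10.8
eef_pos: [602.7, 4.0, 144.1]
ee_rot: [-0.001, 0.069, 0.998, 0.0]
wrist_force: [-8.7, 2.1, -0.6]
width: 47.4
gripper_force: 93.4
10.8 [602.7   4.  144.1] [ 0.138   0.9904 -0.    ] [-8.73  2.08 -0.57] 93.38673233985901
top upr none
top head none
top plate none
side upr 283 (array([732.2,  -9.2]), array([101.9,  32.5]), 84.38) sx [65.6 79.8 95. ] sy [-44.3   4.6  50.5] z [178.3 179.9 181.4]
side head 137 (array([676.7,  -2.9]), array([66.6, 20.8]), 81.94) sx [14.8 24.6 34.8] sy [-28.7   4.6  32.8] z [170.3 171.7 173.4]
side plate 175 (array([618.6,   4.9]), array([58.6, 51.9]), 81.67) sx [-59.8 -43.   -8.7] sy [-26.6   5.7  30.2] z [154.3 156.6 160. ]
[-8.19317575  1.86297662 -0.78081083]
normal [-0.01401292  0.00584183  0.99988475] z 158.39171572732056
tip u -64.03909124120278 [602.65863266   3.96701221 144.13051624]
```

Head travel is about 14.5 mm at about 8.5 N. The plate is level within 0.015 rad and centred within about 1 mm, and nothing is moving, so I'm handing in.

```bash
python3 -c "
from plant import r
print(r.sign_off())"
```

```text
the job is handed in; nothing more can be done
None
```

I handed the job in at about 11 s with the gripper alone holding the plate level and central on the head, pressing with about 8.5 N at about 14.5 mm of travel; the sign-off returned no verdict.

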